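# Set up the marble run's funnel cups and starting ball

## Robot

A 6-joint arm with a two-finger parallel gripper is mounted at the origin on the work surface. World frame = base frame: x ahead of the robot, y to its left, z up, the work surface at z = 0. Lengths are in m, angles in rad, forces in N, time in s.
With the tool pointing down it reaches from about 0.275 to 0.85 m from the base axis. Payload 5.2 kg.
Tool frame: the origin (TCP) lies on the mounting face of the last link; the fingertips stand 173 mm ahead of it and the grasp point (between the pads) lies 155 mm ahead of it; z points along the fingers, y is the line along which they close (so a half turn about z gives the same grasp; the last joint's range is limited). The gripper opens to 85 mm and grips with 20 to 120 N. Pads are 22 mm wide; open, the fingers measure 114 mm over their backs; the gripper's body (76 mm by 85 mm) begins 54 mm behind the grasp point. The pads swing forward as they close: fully open they stand 13 mm farther back than shut.
Start: joints at [0.91, 0.259, 1.535, -0, 1.348, -0.203], TCP at [0.243, 0.493, 0.405] pointing down, gripper open.
Joint ranges: [-3.14, 3.14], [-0.91, 2.08], [0.19, 2.58], [-1.22, 4.36], [0.22, 2.71], [-3.12, 3.12]. Speed limits (rad/s): [2.57, 2.57, 3.14, 3.14, 3.14, 3.14].

## Interface

Orientations are given as [roll, pitch, yaw] about the fixed x, y, z axes, in that order (R = Rz(yaw) Ry(pitch) Rx(roll)).
In Python, from station import arm, capture, camera_info gives the robot as it stands.
- The arm moves only by the tool hand_motion, called after "Request:" by a JSON object that holds its "op" and its "data", one argument or row to a line. Schema: {"type":"object","properties":{"segments":{"type":"array","items":{"type":"array","items":{"type":"number"},"minItems":4,"maxItems":4},"minItems":1,"maxItems":20},"jaw":{"type":"number"},"force":{"type":"number"},"only":{"type":"string"},"quiet":{"type":"boolean"},"lines":{"type":"string"}},"required":["segments"],"additionalProperties":false}. segments is a list of rows, 1 to 20 of them, each of 4 numbers: dx, dy, dz in m, then a turn about the tool's z in rad; each row shifts and turns the commanded pose from where the row before left it, along the tool's axes as they then stand; what a row does not reach is not made up. A row lasts 1/8 s, in which the tool goes at most 0.0625 m and 0.188 rad, less where a joint would pass 70% of its speed; a pose out of reach is approached as far as the arm can. jaw is the opening from 0.0 (shut) to 1.0 (fully open), set as the call begins (left out keeps the last). The fingers move at their own pace and stop on an object; force is the grip in N (left out, the last holds). Time passes only in rows, so rows that do not move let the fingers close. The tool returns the time, the measured TCP pose, the force, the opening and the grip force at its end. only (a regular expression) keeps the lines of the reply that match it, lines (a string "A,B") keeps lines A to B, and quiet returns only ok. Input that does not fit is refused with a message, and nothing moves.
- arm.state(): the state, without advancing time (a new reading comes with each control period).
- capture(name): name is "scene" or "top" or "wrist"; returns the picture (400x640x3 uint8, blue, green, red); there is no depth.
- camera_info(name): a dict with "K" (3x3 intrinsics, pixels), "dist" ([k1, k2, p1, p2, k3] as OpenCV has them; the pictures are not rectified), "R" (3x3) and "t" (3): a world point X has camera coordinates R X + t. Camera axes: x right, y down, z forward; pixel columns grow to the right and rows downward; lengths in m; the calibration is good to about 2 mm. A picture is of the moment at which its call begins: read the wrist's pose just before it. camera_info takes no time and is no camera call; for the wrist camera it gives the pose at the moment of the call.
- arm.finish_job(): hands the job in; it is judged then, once.
The state is a dict: "t": time; "joint_positions": joint angles; "dq": joint speeds; "effort": joint torques, N m; "eef_pos": TCP position; "ee_rot": TCP orientation; "wrist_force": force on the tool from outside, world axes, zero at the start; "wrist_torque": the same for the moment, N m; "width": opening from 0.0 (shut) to 1.0 (fully open); "grasp_force": force on a finger pad.
Only numpy, scipy, OpenCV 4.12 (cv2) and the standard library are available. Lean on these libraries where they do the work, as an engineer would, in place of code of your own. Each camera call takes 0.05 s, during which the arm holds its last target. There are 200 camera calls.

## Task

Set up the marble run: stand the three orange funnel cups upright in the middle of the tower platforms, the largest cup on the tallest tower, the medium cup on the middle tower and the smallest cup on the lowest tower. Only when all three cups are standing, put the black ball into the largest cup. Leave the blue cup, the ramekin of jacks and the jar of marbles where they are, and let go of everything.

Things in the scene. Friction and masses are not known exactly. Their poses are not given: they have to be found in the camera images.
- cup_large: Largest orange plastic funnel-shaped cup, open at the top, standing on its foot: rim 64 mm in diameter outside, 60 mm high, foot 36 mm in diameter, wall 3 mm, about 45 g. The upper 25 mm of the wall is a straight vertical band to grip across from outside; below it the wall tapers in to the foot. Origin: centre of the underside, z up
- cup_medium: Medium orange plastic funnel-shaped cup, open at the top, standing on its foot: rim 50 mm in diameter outside, 50 mm high, foot 30 mm in diameter, wall 3 mm, about 32 g. The upper 21 mm of the wall is a straight vertical band to grip across from outside; below it the wall tapers in to the foot. Origin: centre of the underside, z up
- cup_small: Smallest orange plastic funnel-shaped cup, open at the top, standing on its foot: rim 36 mm in diameter outside, 40 mm high, foot 26 mm in diameter, wall 3 mm, about 22 g. The upper 17 mm of the wall is a straight vertical band to grip across from outside; below it the wall tapers in to the foot. Origin: centre of the underside, z up
- ball: Black silicone ball, 30 mm in diameter, about 18 g, lying at the start on a small fixed steel ball rest (an upright tube 24 mm in diameter, its top 30 mm above the table, on a foot disc 44 mm in diameter and 6 mm thick). Origin: centre of the ball, at the start 42 mm above the table; its axes mean nothing
- tower_tall: Tallest tower of the marble run, fixed to the table: 3 white drums (42 mm diameter) with yellow bands on a grey foot disc (76 mm diameter), topped by a flat round yellow platform 72 mm in diameter and 8 mm thick whose upper face is 118 mm above the table. Origin: centre of the underside at table height, z up; the platform's centre is straight above it
- tower_middle: Middle tower of the marble run, fixed to the table: 2 white drums (42 mm diameter) with green bands on a grey foot disc (76 mm diameter), topped by a flat round green platform 72 mm in diameter and 8 mm thick whose upper face is 84 mm above the table. Origin: centre of the underside at table height, z up; the platform's centre is straight above it
- tower_low: Lowest tower of the marble run, fixed to the table: 1 white drum (42 mm diameter) with purple bands on a grey foot disc (76 mm diameter), topped by a flat round purple platform 72 mm in diameter and 8 mm thick whose upper face is 50 mm above the table. Origin: centre of the underside at table height, z up; the platform's centre is straight above it
- cup_blue: Medium-sized blue plastic funnel-shaped cup, open at the top, standing on its foot: rim 50 mm in diameter outside, 50 mm high, foot 30 mm in diameter, wall 3 mm, about 32 g. The upper 21 mm of the wall is a straight vertical band to grip across from outside; below it the wall tapers in to the foot. Origin: centre of the underside, z up. Not part of the job: leave it where it stands
- ramekin: White ceramic ramekin holding steel jacks, 72 mm in diameter at the rim, 40 mm high, loose. Origin: centre of the underside. Leave it where it stands
- jar: Closed glass jar of blue marbles with a steel lid, 68 mm in diameter, 89 mm high, loose. Origin: centre of the underside. Leave it where it stands

How it is judged:
By the outcome, as a careful person would: the job done as asked, in the order asked, and still so for the second after the job is handed in, with the robot touching nothing.
It also fails if it takes over 120 s, if anything falls off the work surface, if the arm or the gripper's body presses on something with over 40 N, if the wrist force passes 120 N, or if a joint passes its speed limit or range.

## Working session

There is one attempt and no reset: what is moved stays moved. The work goes in short steps, Python scripts to look and compute and a tool call to move; the robot and the scene stay as the last step left them, time stands still between calls to the robot, and variables do not carry over. Pictures are saved under pics/ and viewed, at most 15 in all, crops included, and the job is handed in when it is done.

```bash
ls; mkdir -p pics; python3 - <<'E'
from station import arm, capture, camera_info
import cv2
s=arm.state(); print(s)
for n in("top","scene"):
    cv2.imwrite(f"pics/{n}0.png",capture(n)); i=camera_info(n); print(n,i)
E
```

```text
pics
{'t': 0.0, 'joint_positions': array([ 9.10164891e-01,  2.59346345e-01,  1.53611298e+00, -1.01573704e-05,
        1.34803016e+00, -2.02787017e-01]), 'dq': array([ 0.00049051,  0.00053824,  0.00056868,  0.00116429,  0.00021204,
       -0.00071479]), 'effort': array([ 7.14137332e-04, -4.46010089e+01, -2.90579885e+01,  2.79455912e-05,
        1.13714347e-02,  1.66445562e-05]), 'eef_pos': array([0.24293834, 0.49318098, 0.40386061]), 'ee_rot': array([-3.13973270e+00, -3.72320947e-04,  2.68375014e+00]), 'wrist_force': array([ 0.19023529, -0.05673665, -0.3744067 ]), 'wrist_torque': array([-0.04807628,  0.02854577,  0.01042524]), 'grasp_force': 0.0, 'width': 1.0010422957065466}
top {'K': array([[418.2720937 ,   0.        , 320.40982652],
       [  0.        , 418.2720937 , 202.93629267],
       [  0.        ,   0.        ,   1.        ]]), 'dist': array([-0.00888826,  0.        ,  0.        ,  0.        ,  0.        ]), 'R': array([[-0.01848057, -0.99982264, -0.00362686],
       [-0.99366963,  0.01876863, -0.11076285],
       [ 0.11081127,  0.00155694, -0.99384025]]), 't': array([-0.0023489 ,  0.55864706,  0.83300714])}
scene {'K': array([[480.47567512,   0.        , 311.69986758],
       [  0.        , 480.47567512, 199.10474498],
       [  0.        ,   0.        ,   1.        ]]), 'dist': array([0.03148738, 0.        , 0.        , 0.        , 0.        ]), 'R': array([[-0.89113507,  0.45363326,  0.00975406],
       [ 0.25313823,  0.51488564, -0.81903224],
       [-0.3765625 , -0.72739923, -0.57366457]]), 't': array([ 0.49155843, -0.0762031 ,  1.12926601])}
```

View pics/top0.png

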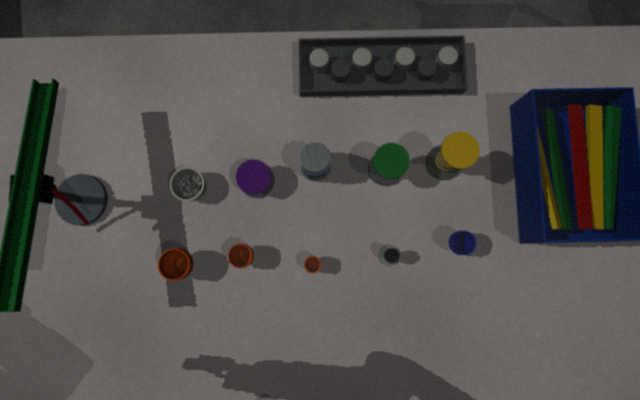

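View pics/scene0.png

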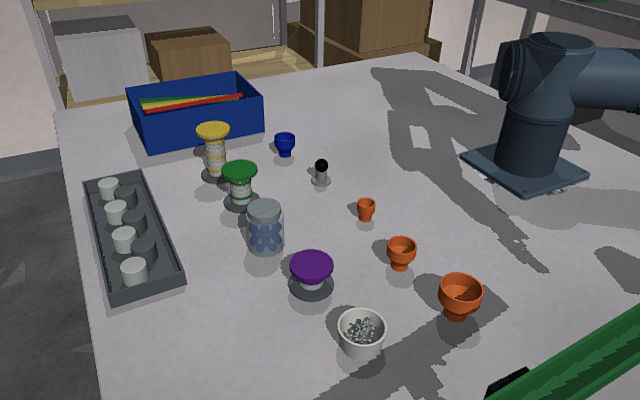

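```bash
cat > h.py <<'E'
import numpy as np, cv2
from station import arm, capture, camera_info
def proj(X,n,i=None):
    i=i or camera_info(n)
    return cv2.projectPoints(np.float64(X).reshape(-1,1,3),cv2.Rodrigues(i["R"])[0],i["t"],i["K"],i["dist"])[0].reshape(-1,2)
def back(uv,z,n,i=None):
    i=i or camera_info(n)
    p=cv2.undistortPoints(np.float64(uv).reshape(-1,1,2),i["K"],i["dist"]).reshape(-1,2)
    d=np.c_[p,np.ones(len(p))]@i["R"]; c=-i["R"].T@i["t"]
    return c+d*((z-c[2])/d[:,2])[:,None]
E
python3 - <<'E'
from h import *
im=cv2.imread("pics/top0.png")
a=cv2.resize(im[120:300,140:310],None,fx=4.5,fy=3.3*4.5/3.3*0.73,interpolation=cv2.INTER_CUBIC)
cv2.imwrite("pics/ca.png",cv2.resize(im[150:290,150:340],None,fx=4.2,fy=4.2,interpolation=cv2.INTER_CUBIC))
cv2.imwrite("pics/cb.png",cv2.resize(im[120:270,290:490],None,fx=4,fy=4,interpolation=cv2.INTER_CUBIC))
cs=arm.state()
print(proj([[0.243,.493,.404],[.243,.493,.24]],"top"),proj([[0.243,.493,.404],[.243,.493,.24]],"scene"))
hsv=cv2.cvtColor(im,cv2.COLOR_BGR2HSV)
def seg(lo,hi,box):
    m=cv2.inRange(hsv,lo,hi); k=np.zeros_like(m); x0,y0,x1,y1=box; k[y0:y1,x0:x1]=m[y0:y1,x0:x1]
    c=max(cv2.findContours(k,0,cv2.CHAIN_APPROX_NONE)[0],key=cv2.contourArea)
    return cv2.fitEllipse(cv2.convexHull(c))
for n,lo,hi,b,z in [("tall",(20,120,60),(35,255,255),(430,120,490,180),.118),("middle",(50,120,40),(75,255,255),(360,130,420,190),.084),("low",(125,80,30),(160,255,255),(230,150,280,200),.05),
 ("L",(0,120,50),(20,255,255),(150,240,200,290),.06),("M",(0,120,50),(20,255,255),(220,235,260,275),.05),("S",(0,120,50),(20,255,255),(295,245,330,280),.04),("blue",(110,120,30),(125,255,255),(440,220,485,265),.05)]:
    e=seg(lo,hi,b); print(n,np.round(e[0],1),np.round(e[1],1),np.round(back(e[0],z,"top"),4), "scene",proj(back(e[0],z,"top"),"scene").round(0))
print("ram,jar,ball",back([187,183],.04,"top"),back([316,156],.089,"top"),back([391.5,255.5],.042,"top"))
E
```

```text
[[-129.78248125  455.9496304 ]
 [ -13.51151122  402.94330442]] [[873.62182446  96.53449398]
 [768.32621049 237.91416523]]
tall [456.7 152.1] [37.3 46.5] [[ 0.6402 -0.2712  0.118 ]] scene [[217. 128.]]
middle [390.8 160.7] [34.6 35.4] [[ 0.6333 -0.1524  0.084 ]] scene [[241. 167.]]
low [253.  176.4] [34.1 35.1] [[0.6133 0.1234 0.05  ]] scene [[313. 262.]]
L [173.7 264. ] [32.6 33.3] [[0.4397 0.2781 0.06  ]] scene [[462. 285.]]
M [240.  255.4] [24.6 25.5] [[0.4542 0.1495 0.05  ]] scene [[403. 243.]]
S [312.2 264.2] [17.  17.7] [[0.4339 0.006  0.04  ]] scene [[367. 201.]]
blue [462.5 242.4] [23.6 26.6] [[ 0.4717 -0.2953  0.05  ]] scene [[285. 136.]]
ram,jar,ball [[0.60399791 0.2611337  0.04      ]] [[ 0.64432719 -0.00597684  0.089     ]] [[ 0.44825541 -0.1537557   0.042     ]]
```

View pics/ca.png

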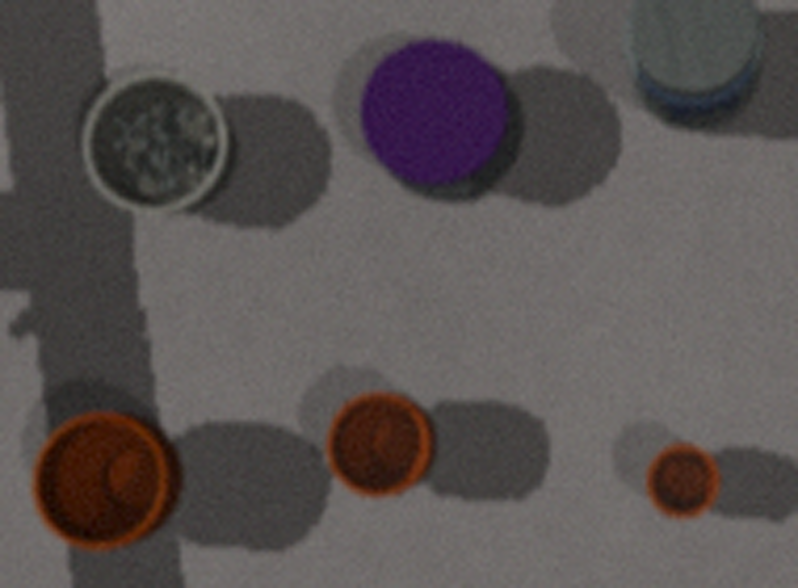

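View pics/cb.png

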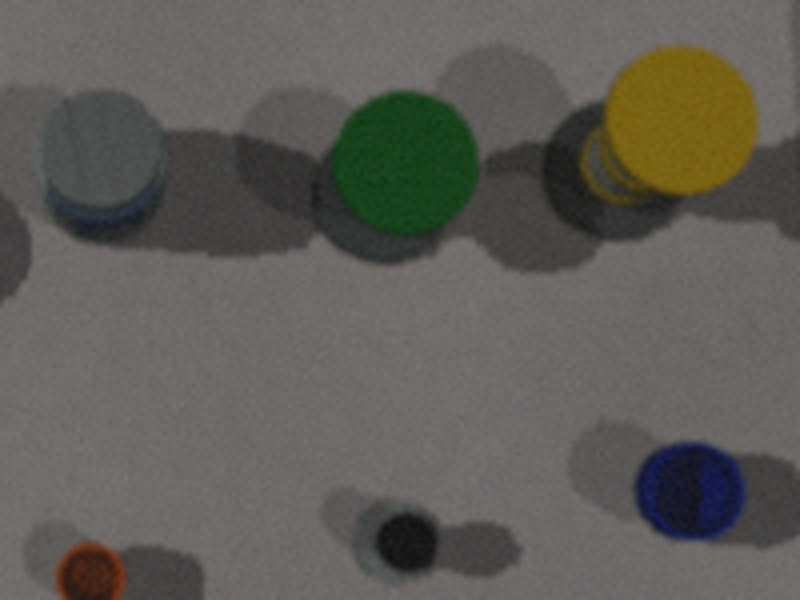

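Request:
{"op": "hand_motion", "data": {
  "segments": [
    [-0.0453,-0.0177,0,0],
    [-0.0453,-0.0177,0,0],
    [-0.0453,-0.0177,0,0],
    [-0.0453,-0.0177,0,0],
    [-0.0453,-0.0177,0,0],
    [-0.0453,-0.0177,0,0],
    [0,0,0,0.1855],
    [0,0,0,0.1855],
    [0,0,0,0.1855],
    [0,0,0,0.1855],
    [0,0,0,0.1855],
    [0,0,0,0.1855],
    [0,0,0,0],
    [0,0,0,0]
  ],
  "jaw": 1.0,
  "force": 30
}}

```text
t: 1.85
eef_pos: [0.4399, 0.278, 0.4045]
ee_rot: [-3.141, 0.0, 1.574]
wrist_force: [1.2, -0.1, -0.2]
width: 0.999
grasp_force: 0.0
```

```bash
python3 - <<'E'
from h import *
s=arm.state(); print(s["eef_pos"],s["ee_rot"],s["joint_positions"])
i=camera_info("wrist"); im=capture("wrist"); cv2.imwrite("pics/w0.png",im)
print(i["K"][0,0], -i["R"].T@i["t"], i["R"])
print("pred L rim",proj([[.4397,.2781,.06],[.4,.2781,.06]],"wrist",i), "tip", proj([s["eef_pos"]-[0,0,.173]],"wrist",i))
print("tall",back([459.7,149.3],.118,"top"),back([391.2,255],.042,"top"))
for z in(.15,.2,.25,.3):
  print(z,back([[45,80],[10,308]],z,"top").round(3), proj(back([[45,80],[10,308]],z,"top"),"scene").round(0))
E
```

```text
[0.43989518 0.27795982 0.40447889] [-3.14109916e+00  1.74731981e-04  1.57436623e+00] [3.48954327e-01 2.05555291e-01 1.60488738e+00 2.74226315e-06
 1.33167349e+00 3.45383820e-01]
280.8013968765069 [0.4386526  0.35572841 0.37284119] [[ 9.99990650e-01  4.04163487e-03 -1.53793817e-03]
 [ 4.31786876e-03 -9.52685073e-01  3.03928458e-01]
 [-2.36802882e-04 -3.03932257e-01 -9.52693617e-01]]
pred L rim [[322.90208935 186.19594694]
 [288.27321636 186.0593678 ]] tip [[323.87017167 259.74885422]]
tall [[ 0.64547477 -0.27707669  0.118     ]] [[ 0.44926426 -0.15318941  0.042     ]]
0.15 [[0.784 0.493 0.15 ]
 [0.371 0.532 0.15 ]] [[334. 516.]
 [696. 360.]]
0.2 [[0.762 0.459 0.2  ]
 [0.377 0.495 0.2  ]] [[339. 432.]
 [677. 305.]]
0.25 [[0.741 0.425 0.25 ]
 [0.383 0.458 0.25 ]] [[344. 351.]
 [658. 249.]]
0.3 [[0.719 0.39  0.3  ]
 [0.39  0.421 0.3  ]] [[349. 272.]
 [639. 193.]]
```

View pics/w0.png

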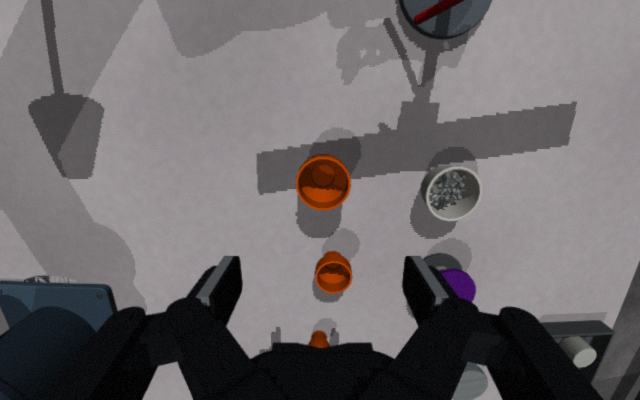

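```bash
python3 - <<'E'
from h import *
i=camera_info("wrist")
im=cv2.imread("pics/w0.png"); hsv=cv2.cvtColor(im,cv2.COLOR_BGR2HSV)
def seg(lo,hi,box):
    m=cv2.inRange(hsv,lo,hi); k=np.zeros_like(m); x0,y0,x1,y1=box; k[y0:y1,x0:x1]=m[y0:y1,x0:x1]
    return max(cv2.findContours(k,0,cv2.CHAIN_APPROX_NONE)[0],key=cv2.contourArea)
c=seg((0,120,50),(20,255,255),(280,140,370,230)); e=cv2.fitEllipse(c); print(e,cv2.boundingRect(c),back(e[0],.06,"wrist",i))
t=np.linspace(0,6.283,60)
def circ(x,y,z,r):
    p=proj(np.c_[x+r*np.cos(t),y+r*np.sin(t),z+0*t],"wrist",i); return p.min(0),p.max(0)
print("pred L",circ(.4397,.2781,.06,.032)); print("pred ram",circ(.604,.261,.04,.036)); print("pred M",circ(.4542,.1495,.05,.025))
print("ram",back([453.5,193],.04,"wrist",i),"M",back([333,272],.05,"wrist",i))
cv2.imwrite("pics/w0c.png",cv2.resize(im[130:300,280:500],None,fx=3.5,fy=3.5,interpolation=cv2.INTER_CUBIC))
E
```

```text
((322.82696533203125, 182.12411499023438), (54.31852722167969, 56.0331916809082), 5.93923282623291) (295, 154, 56, 57) [[0.43965444 0.28288538 0.06      ]]
pred L (array([294.93707469, 158.25089795]), array([350.76083493, 212.55729404]))
pred ram (array([426.04697679, 167.70121626]), array([483.18244946, 223.30737412]))
pred M (array([314.48246414, 262.26845978]), array([352.23364592, 294.99828834]))
ram [[0.60185745 0.26531721 0.04      ]] M [[0.45355814 0.1600987  0.05      ]]
```

View pics/w0c.png

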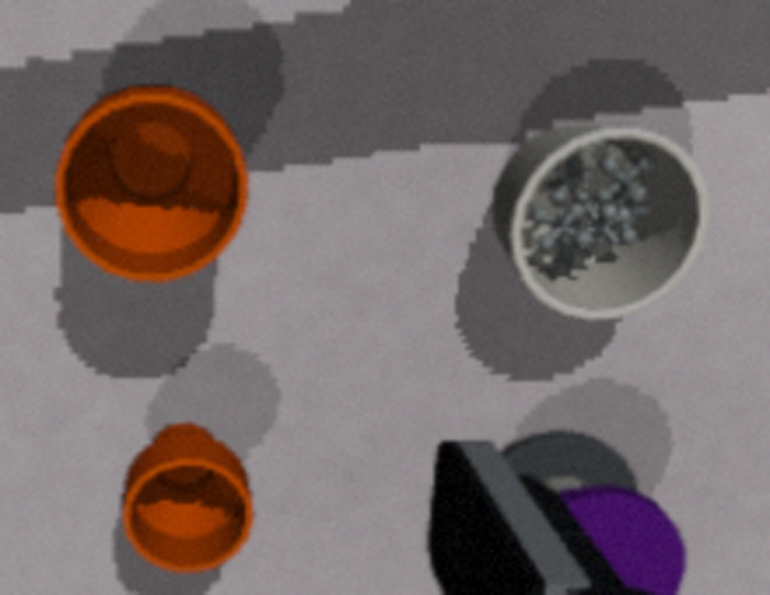

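Request:
{"op": "hand_motion", "data": {
  "segments": [
    [0,0,0.045,0],
    [0,0,0.045,0],
    [0,0,0.045,0],
    [0,0,0.045,0],
    [0,0,0.0275,0],
    [0,0,0,0],
    [0,0,0,0]
  ]
}}

```text
t: 2.78
eef_pos: [0.4405, 0.2782, 0.1982]
ee_rot: [3.14, -0.001, 1.572]
wrist_force: [0.6, -0.6, 0.2]
width: 1.0
grasp_force: 0.0
```

Request:
{"op": "hand_motion", "data": {
  "segments": [
    [0,0,0,0],
    [0,0,0,0],
    [0,0,0,0],
    [0,0,0,0],
    [0,0,0,0],
    [0,0,0,0],
    [0,0,0,0],
    [0,0,0,0]
  ],
  "jaw": 0,
  "force": 25
}}

```text
t: 3.78
eef_pos: [0.4405, 0.2782, 0.199]
ee_rot: [3.139, -0.001, 1.571]
wrist_force: [-0.9, -0.7, 5.2]
width: 0.741
grasp_force: 26.8
```

Request:
{"op": "hand_motion", "data": {
  "segments": [
    [0,0,-0.04,0],
    [0,0,-0.045,0],
    [0,0,-0.045,0],
    [0,0,-0.045,0],
    [-0.0463,0.0171,0,0],
    [-0.0463,0.0171,0,0],
    [-0.0463,0.0171,0,0],
    [-0.0463,0.0171,0,0],
    [-0.0463,0.0171,0,0],
    [-0.0463,0.0171,0,0],
    [-0.0463,0.0171,0,0],
    [-0.0463,0.0171,0,0],
    [-0.0463,0.0171,0,0],
    [-0.0463,0.0171,0,0],
    [-0.0463,0.0171,0,0],
    [-0.0463,0.0171,0,0],
    [0,0,0,0],
    [0,0,0,0],
    [0,0,0,0]
  ]
}}

```text
t: 6.15
eef_pos: [0.645, -0.2762, 0.3728]
ee_rot: [3.141, -0.0, 1.572]
wrist_force: [-0.3, -0.1, -0.6]
width: 0.749
grasp_force: 28.2
```

```bash
python3 - <<'E'
from h import *
s=arm.state(); print(s["eef_pos"],s["joint_positions"])
a=capture("scene")[60:220,150:350]; i=camera_info("wrist"); w=capture("wrist")
cv2.imwrite("pics/p1.png",cv2.resize(np.hstack([cv2.resize(a,(500,400),interpolation=cv2.INTER_CUBIC),w]),(798,280)))
E
```

```text
[ 0.64496829 -0.27617238  0.37284562] [-5.63243858e-01  5.52734427e-01  1.16735413e+00  3.22729599e-04
  1.42140240e+00 -5.64633111e-01]
```

View pics/p1.png

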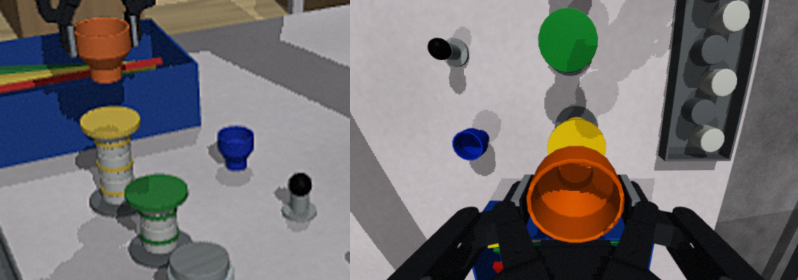

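Request:
{"op": "hand_motion", "data": {
  "segments": [
    [-0.001,0,0.02,0],
    [0,0,0.02,0],
    [0,0,0.01,0],
    [0,0,0.004,0],
    [0,0,0.001,0],
    [0,0,0,0],
    [0,0,0,0]
  ]
}}

```text
t: 7.12
eef_pos: [0.6453, -0.2787, 0.3179]
ee_rot: [3.141, 0.001, 1.571]
wrist_force: [0.0, 0.1, -0.8]
width: 0.743
grasp_force: 28.2
```

Request:
{"op": "hand_motion", "data": {
  "segments": [
    [0.001,0,0.001,0],
    [0,0,0.0005,0],
    [0,0,0,0]
  ]
}}

```text
t: 7.5
eef_pos: [0.6452, -0.278, 0.3171]
ee_rot: [3.14, 0.002, 1.571]
wrist_force: [-1.1, -1.1, 5.0]
width: 0.747
grasp_force: 28.7
```

Request:
{"op": "hand_motion", "data": {
  "segments": [
    [0,0,0,0],
    [0,0,0,0],
    [0,0,0,0],
    [0,0,0,0],
    [0,0,0,0],
    [0,0,-0.01,0],
    [0,0,-0.03,0],
    [0,0,-0.04,0],
    [0,0,-0.04,0],
    [0,0,0,0],
    [0,0,0,0]
  ],
  "jaw": 1.0
}}

```text
t: 8.88
eef_pos: [0.645, -0.2775, 0.4358]
ee_rot: [3.142, 0.0, 1.571]
wrist_force: [-1.0, 0.5, -0.9]
width: 0.999
grasp_force: 0.0
```

```bash
python3 - <<'E'
from h import *
i=camera_info("wrist"); print(arm.state()["eef_pos"])
t=capture("top"); w=capture("wrist"); s=capture("scene")
cv2.imwrite("pics/t2.png",t)
o=np.hstack([cv2.resize(t[110:190,410:510],(400,320),interpolation=cv2.INTER_CUBIC),cv2.resize(s[80:200,180:330],(400,320),interpolation=cv2.INTER_CUBIC)])
cv2.imwrite("pics/p2.png",o)
E
```

```text
[ 0.64497394 -0.27748313  0.43577649]
```

View pics/p2.png

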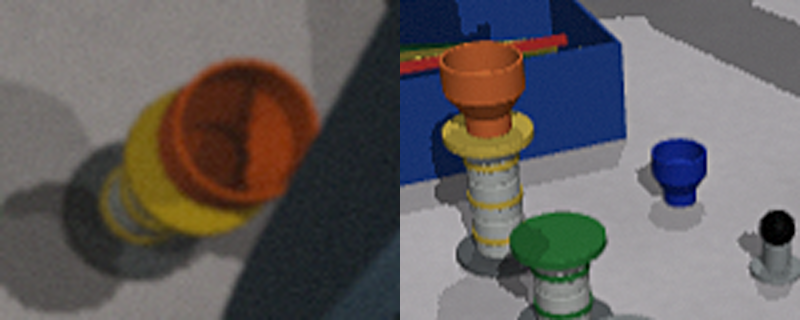

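Request:
{"op": "hand_motion", "data": {
  "segments": [
    [0.0427,-0.0191,0,0],
    [0.0427,-0.0191,0,0],
    [0.0427,-0.0191,0,0],
    [0.0427,-0.0191,0,0],
    [0.0427,-0.0191,0,0],
    [0.0427,-0.0191,0,0],
    [0.0427,-0.0191,0,0],
    [0.0427,-0.0191,0,0],
    [0.0427,-0.0191,0,0],
    [0.0427,-0.0191,0,0],
    [0,0,0.05,0],
    [0,0,0.05,0],
    [0,0,0,0],
    [0,0,0,0]
  ]
}}

```text
t: 10.78
eef_pos: [0.4548, 0.1493, 0.3368]
ee_rot: [3.141, -0.0, 1.571]
wrist_force: [0.1, 0.5, 1.2]
width: 1.004
grasp_force: 0.0
```

```bash
python3 - <<'E'
from h import *
i=camera_info("wrist"); print(arm.state()["eef_pos"]); w=capture("wrist"); t=capture("top"); cv2.imwrite("pics/t3.png",t)
h=cv2.cvtColor(w,cv2.COLOR_BGR2HSV); m=cv2.inRange(h,(0,120,50),(20,255,255)); m[:,:240]=0;m[:,400:]=0; m[:100]=0
c=max(cv2.findContours(m,0,cv2.CHAIN_APPROX_NONE)[0],key=cv2.contourArea); print(cv2.boundingRect(c),back(cv2.fitEllipse(c)[0],.05,"wrist",i))
q=np.linspace(0,6.283,60); p=proj(np.c_[.4542+.025*np.cos(q),.1495+.025*np.sin(q),.05+0*q],"wrist",i); print(p.min(0),p.max(0))
o=np.hstack([cv2.resize(t[110:190,410:510],(400,320),interpolation=cv2.INTER_CUBIC),cv2.resize(w[60:300,180:480],(400,320))])
cv2.imwrite("pics/p3.png",o)
E
```

```text
[0.45481562 0.14932465 0.33682791]
(297, 169, 52, 54) [[0.45442803 0.15407392 0.05      ]]
[295.83755166 174.97832849] [348.45429416 225.34564201]
```

View pics/p3.png

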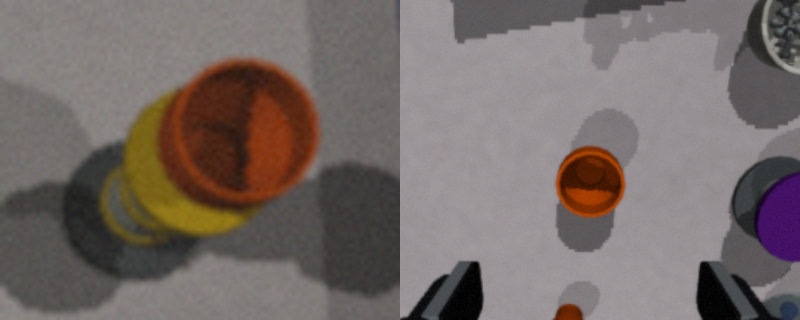

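Request:
{"op": "hand_motion", "data": {
  "segments": [
    [0,-0.0005,0.045,0],
    [0,0,0.045,0],
    [0,0,0.04,0],
    [0,0,0.015,0],
    [0,0,0,0],
    [0,0,0,0]
  ]
}}

```text
t: 11.62
eef_pos: [0.4547, 0.1495, 0.1924]
ee_rot: [3.138, -0.0, 1.571]
wrist_force: [-0.7, -0.4, 0.7]
width: 1.0
grasp_force: 0.0
```

Request:
{"op": "hand_motion", "data": {
  "segments": [
    [0,0,0,0],
    [0,0,0,0],
    [0,0,0,0],
    [0,0,0,0],
    [0,0,0,0],
    [0,0,0,0],
    [0,0,0,0],
    [0,0,0,0],
    [0,0,0,0]
  ],
  "jaw": 0,
  "force": 25
}}

```text
t: 12.75
eef_pos: [0.454, 0.1495, 0.1918]
ee_rot: [3.14, -0.0, 1.571]
wrist_force: [-0.7, 0.4, 7.3]
width: 0.584
grasp_force: 24.8
```

```bash
python3 -c "
from h import *
print(back([[471.0,142.3]],.178,'top'))"
```

```text
[[ 0.64333279 -0.27701174  0.178     ]]
```

Request:
{"op": "hand_motion", "data": {
  "segments": [
    [0,0,-0.038,0],
    [0,0,-0.04,0],
    [0,0,-0.04,0],
    [0,0,-0.04,0],
    [-0.0377,0.0224,0,0],
    [-0.0377,0.0224,0,0],
    [-0.0377,0.0224,0,0],
    [-0.0377,0.0224,0,0],
    [-0.0377,0.0224,0,0],
    [-0.0377,0.0224,0,0],
    [-0.0377,0.0224,0,0],
    [-0.0377,0.0224,0,0],
    [0,0,0,0],
    [0,0,0,0],
    [0,0,0.03,0],
    [0,0,0.025,0],
    [0,0,0.01,0],
    [0,0,0,0],
    [0,0,0,0]
  ]
}}

```text
t: 15.12
eef_pos: [0.6332, -0.152, 0.2851]
ee_rot: [3.14, 0.001, 1.571]
wrist_force: [-0.3, -0.5, -0.4]
width: 0.586
grasp_force: 26.3
```

```bash
python3 - <<'E'
from h import *
t=capture("top"); s=capture("scene")
o=np.hstack([cv2.resize(t[110:190,350:450],(400,320),interpolation=cv2.INTER_CUBIC),cv2.resize(s[80:220,170:345],(400,320),interpolation=cv2.INTER_CUBIC)])
cv2.imwrite("pics/p4.png",o)
E
```

```text
(no output)
```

View pics/p4.png

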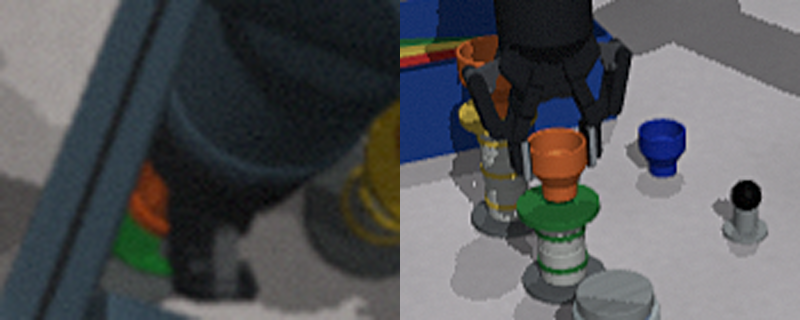

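The medium cup hangs upright just above the green platform's centre (the platform is hidden by the arm in the top view). I lower it and release.

Request:
{"op": "hand_motion", "data": {
  "segments": [
    [0,0,0.005,0],
    [0,0,0.003,0],
    [0,0,0.001,0],
    [0,0,0,0],
    [0,0,0,0]
  ]
}}

```text
t: 15.85
eef_pos: [0.6328, -0.1522, 0.2759]
ee_rot: [3.141, 0.0, 1.571]
wrist_force: [-2.6, 0.9, 7.0]
width: 0.591
grasp_force: 26.8
```

Request:
{"op": "hand_motion", "data": {
  "segments": [
    [0,0,0,0],
    [0,0,0,0],
    [0,0,0,0],
    [0,0,0,0],
    [0,0,0,0],
    [0,0,-0.01,0],
    [0,0,-0.03,0],
    [0,0,-0.04,0],
    [0,0,-0.04,0],
    [0,0,0,0],
    [0,0,0,0]
  ],
  "jaw": 1.0
}}

```text
t: 17.23
eef_pos: [0.6326, -0.1521, 0.3948]
ee_rot: [3.142, 0.0, 1.571]
wrist_force: [0.7, -0.7, -0.3]
width: 1.0
grasp_force: 0.0
```

Request:
{"op": "hand_motion", "data": {
  "segments": [
    [0.0263,-0.0331,0,0],
    [0.0263,-0.0331,0,0],
    [0.0263,-0.0331,0,0],
    [0.0263,-0.0331,0,0],
    [0.0263,-0.0331,0,0],
    [0.0263,-0.0331,0,0],
    [0,0,0.04,0],
    [0,0,0.04,0],
    [0,0,0.02,0],
    [0,0,0,0],
    [0,0,0,0]
  ]
}}

```text
t: 18.6
eef_pos: [0.4344, 0.0055, 0.2949]
ee_rot: [-3.141, -0.0, 1.571]
wrist_force: [0.1, -0.2, -0.9]
width: 1.001
grasp_force: 0.0
```

```bash
python3 - <<'E'
from h import *
i=camera_info("wrist"); w=capture("wrist"); t=capture("top"); cv2.imwrite("pics/t5.png",t)
q=np.linspace(0,6.283,60); p=proj(np.c_[.4339+.018*np.cos(q),.006+.018*np.sin(q),.04+0*q],"wrist",i); print(p.min(0),p.max(0))
h=cv2.cvtColor(w,cv2.COLOR_BGR2HSV); m=cv2.inRange(h,(0,120,50),(20,255,255)); m[:,:240]=0;m[:,400:]=0; m[:100]=0
c=max(cv2.findContours(m,0,cv2.CHAIN_APPROX_NONE)[0],key=cv2.contourArea); print(cv2.boundingRect(c))
cv2.imwrite("pics/p5.png",np.hstack([cv2.resize(t[110:190,370:490],(480,320),interpolation=cv2.INTER_CUBIC),cv2.resize(w[80:280,220:420],(320,320))]))
E
```

```text
[301.27715608 190.85840262] [344.05059135 231.30248894]
(302, 185, 42, 45)
```

View pics/p5.png

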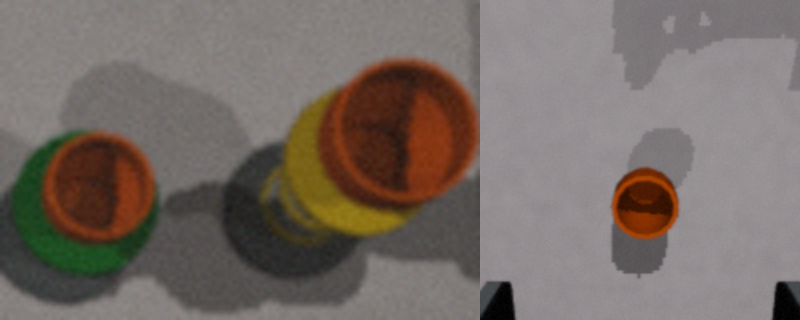

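Request:
{"op": "hand_motion", "data": {
  "segments": [
    [0.0005,-0.0005,0.04,0],
    [0,0,0.04,0],
    [0,0,0.021,0],
    [0,0,0.01,0],
    [0,0,0,0],
    [0,0,0,0]
  ]
}}

```text
t: 19.45
eef_pos: [0.4344, 0.006, 0.1847]
ee_rot: [3.14, 0.001, 1.571]
wrist_force: [-0.8, -0.5, 0.2]
width: 0.999
grasp_force: 0.0
```

Request:
{"op": "hand_motion", "data": {
  "segments": [
    [0,0,0,0],
    [0,0,0,0],
    [0,0,0,0],
    [0,0,0,0],
    [0,0,0,0],
    [0,0,0,0],
    [0,0,0,0],
    [0,0,0,0],
    [0,0,0,0]
  ],
  "jaw": 0,
  "force": 25
}}

```text
t: 20.58
eef_pos: [0.4339, 0.0061, 0.1841]
ee_rot: [3.141, 0.0, 1.571]
wrist_force: [-0.9, 0.0, 5.1]
width: 0.416
grasp_force: 24.4
```

```bash
python3 -c "
from h import *
print(back([[394.4,156.1]],.134,'top'))"
```

```text
[[ 0.63117512 -0.15070671  0.134     ]]
```

Request:
{"op": "hand_motion", "data": {
  "segments": [
    [0,0,-0.04,0],
    [0,0,-0.04,0],
    [0,0,-0.04,0],
    [0.0235,0.0359,0,0],
    [0.0235,0.0359,0,0],
    [0.0235,0.0359,0,0],
    [0.0235,0.0359,0,0],
    [0.0235,0.0359,0,0],
    [0,0,0,0],
    [0,0,0,0],
    [0,0,0.03,0],
    [0,0,0.02,0],
    [0,0,0.01,0],
    [0,0,0,0],
    [0,0,0,0]
  ]
}}

```text
t: 22.45
eef_pos: [0.6135, 0.1234, 0.2448]
ee_rot: [3.14, -0.0, 1.571]
wrist_force: [0.6, 0.0, 0.2]
width: 0.417
grasp_force: 25.2
```

Request:
{"op": "hand_motion", "data": {
  "segments": [
    [0,0,0.006,0],
    [0,0,0.003,0],
    [0,0,0.0015,0],
    [0,0,0,0],
    [0,0,0,0]
  ]
}}

```text
t: 23.08
eef_pos: [0.6132, 0.1236, 0.2342]
ee_rot: [3.141, 0.0, 1.571]
wrist_force: [-2.6, -0.0, 6.1]
width: 0.418
grasp_force: 25.6
```

Request:
{"op": "hand_motion", "data": {
  "segments": [
    [0,0,0,0],
    [0,0,0,0],
    [0,0,0,0],
    [0,0,0,0],
    [0,0,0,0],
    [0,0,-0.01,0],
    [0,0,-0.03,0],
    [0,0,-0.04,0],
    [0,0,-0.04,0],
    [0,0,-0.03,0],
    [0,0,0,0],
    [0,0,0,0]
  ],
  "jaw": 1.0
}}

```text
t: 24.58
eef_pos: [0.6129, 0.1236, 0.3827]
ee_rot: [-3.141, 0.0, 1.571]
wrist_force: [-0.4, -0.8, -0.2]
width: 1.002
grasp_force: 0.0
```

Request:
{"op": "hand_motion", "data": {
  "segments": [
    [-0.0396,-0.0234,0,0],
    [-0.0396,-0.0234,0,0],
    [-0.0396,-0.0234,0,0],
    [-0.0396,-0.0234,0,0],
    [-0.0396,-0.0234,0,0],
    [-0.0396,-0.0234,0,0],
    [-0.0396,-0.0234,0,0],
    [0,0,0.04,0],
    [0,0,0.04,0],
    [0,0,0,0],
    [0,0,0,0]
  ]
}}

```text
t: 25.95
eef_pos: [0.4497, -0.1537, 0.3036]
ee_rot: [-3.141, -0.0, 1.571]
wrist_force: [-0.1, -0.1, 0.1]
width: 1.003
grasp_force: 0.0
```

```bash
python3 - <<'E'
from h import *
i=camera_info("wrist"); w=capture("wrist"); t=capture("top"); s=capture("scene"); cv2.imwrite("pics/t6.png",t)
q=np.linspace(0,6.283,60); print(proj([[.4493,-.1532,.042]],"wrist",i))
cv2.imwrite("pics/p6.png",np.vstack([np.hstack([cv2.resize(t[130:230,220:320],(300,300),interpolation=cv2.INTER_CUBIC),cv2.resize(w[100:300,220:420],(300,300))]),cv2.resize(s[80:330,160:420],(600,300))[:, :]]))
E
```

```text
[[322.72231876 209.03962966]]
```

View pics/p6.png

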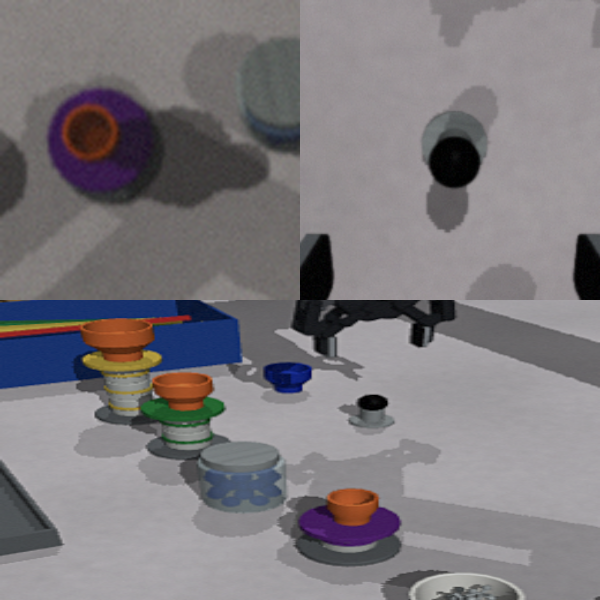

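Request:
{"op": "hand_motion", "data": {
  "segments": [
    [0.0003,0,0.04,0],
    [0,0,0.04,0],
    [0,0,0.0176,0],
    [0,0,0.005,0],
    [0,0,0,0],
    [0,0,0,0]
  ]
}}

```text
t: 26.85
eef_pos: [0.45, -0.1536, 0.2018]
ee_rot: [3.14, 0.001, 1.571]
wrist_force: [0.5, -0.2, -0.3]
width: 1.002
grasp_force: 0.0
```

Request:
{"op": "hand_motion", "data": {
  "segments": [
    [0,0,0,0],
    [0,0,0,0],
    [0,0,0,0],
    [0,0,0,0],
    [0,0,0,0],
    [0,0,0,0],
    [0,0,0,0],
    [0,0,0,0],
    [0,0,0,0]
  ],
  "jaw": 0,
  "force": 20
}}

```text
t: 27.98
eef_pos: [0.4496, -0.1534, 0.2008]
ee_rot: [3.141, 0.0, 1.571]
wrist_force: [2.1, 0.2, 3.5]
width: 0.338
grasp_force: 19.7
```

Request:
{"op": "hand_motion", "data": {
  "segments": [
    [0,0,-0.01,0],
    [0,0,-0.03,0],
    [0,0,-0.04,0],
    [0,0,-0.04,0],
    [0,0,-0.04,0],
    [0,0,-0.02,0],
    [0,0,0,0],
    [0,0,0,0]
  ]
}}

```text
t: 28.98
eef_pos: [0.4489, -0.153, 0.3796]
ee_rot: [-3.14, -0.001, 1.571]
wrist_force: [-0.4, -0.0, -0.8]
width: 0.333
grasp_force: 19.8
```

```bash
python3 - <<'E'
from h import *
w=capture("wrist"); s=capture("scene")
cv2.imwrite("pics/p7.png",np.hstack([cv2.resize(s[60:260,220:420],(400,400),interpolation=cv2.INTER_CUBIC),cv2.resize(w[100:380,180:460],(400,400))]))
E
```

```text
(no output)
```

View pics/p7.png

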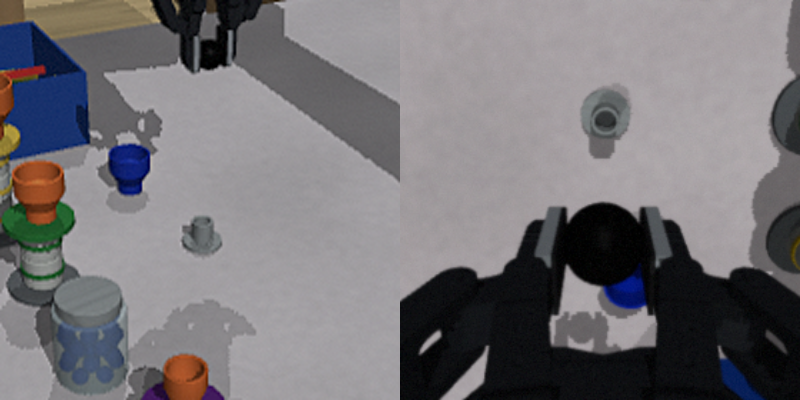

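Request:
{"op": "hand_motion", "data": {
  "segments": [
    [-0.0248,0.0390,0,0],
    [-0.0248,0.0390,0,0],
    [-0.0248,0.0390,0,0],
    [-0.0248,0.0390,0,0],
    [-0.0248,0.0390,0,0],
    [0,0,0,0],
    [0,0,0,0],
    [0,0,0.015,0],
    [0,0,0.010,0],
    [0,0,0,0],
    [0,0,0,0]
  ]
}}

```text
t: 30.45
eef_pos: [0.6443, -0.2772, 0.356]
ee_rot: [3.141, 0.0, 1.571]
wrist_force: [0.6, 0.4, -0.2]
width: 0.335
grasp_force: 19.9
```

```bash
python3 - <<'E'
from h import *
w=capture("wrist"); s=capture("scene")
cv2.imwrite("pics/p8.png",np.hstack([cv2.resize(s[60:180,160:280],(400,400),interpolation=cv2.INTER_CUBIC),cv2.resize(w[140:380,200:440],(400,400))]))
E
```

```text
(no output)
```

View pics/p8.png

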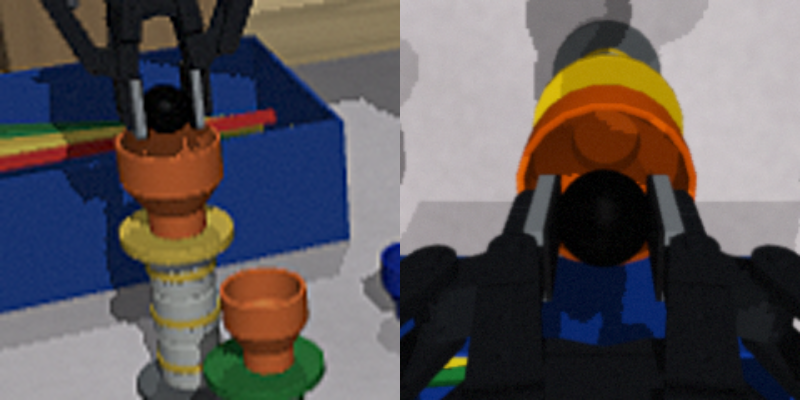

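Request:
{"op": "hand_motion", "data": {
  "segments": [
    [0,0,0,0],
    [0,0,0,0],
    [0,0,0,0],
    [0,0,0,0],
    [0,0,0,0],
    [0,0,-0.02,0],
    [0,0,-0.04,0],
    [0,0,-0.04,0],
    [0.05,-0.03,0,0],
    [0.05,-0.03,0,0],
    [0.05,-0.03,0,0],
    [0.05,-0.03,0,0],
    [0.05,-0.03,0,0],
    [0,0,0,0],
    [0,0,0,0],
    [0,0,0,0]
  ],
  "jaw": 1.0
}}

```text
t: 32.55
eef_pos: [0.4952, -0.0284, 0.4555]
ee_rot: [3.141, 0.0, 1.57]
wrist_force: [-0.1, -0.7, 0.6]
width: 1.0
grasp_force: 0.0
```

```bash
python3 - <<'E'
from h import *
t=capture("top"); s=capture("scene"); cv2.imwrite("pics/t9.png",t)
cv2.imwrite("pics/p9.png",np.vstack([cv2.resize(t[110:290,150:510],(600,300)),cv2.resize(s[90:290,160:560],(600,300))]))
E
```

```text
(no output)
```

View pics/p9.png

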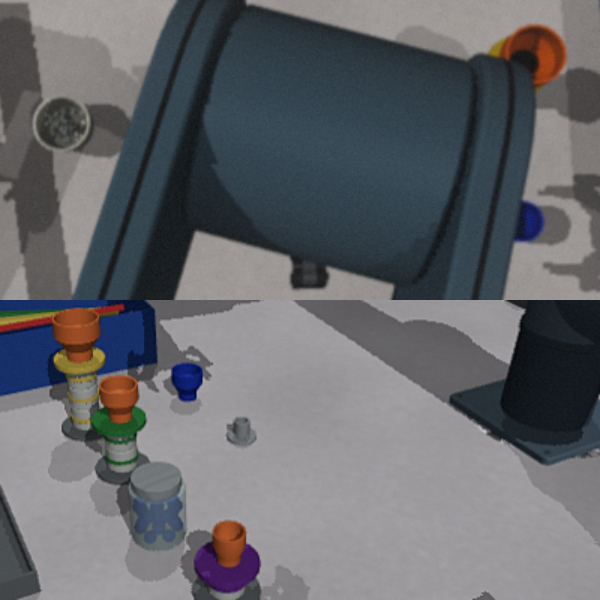

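The ball shows as the dark spot inside the large cup (top view, about 522, 62). All three cups stand on their towers, the gripper is clear, and I'm handing the job in.

```bash
python3 -c "
from station import arm
print(arm.finish_job())"
```

```text
the job is handed in; nothing more can be done
None
```

The job is handed in: all three orange cups stand on their towers, within about 3 mm of centre for the large and medium cups (the small one checked by eye), and the black ball went into the largest cup last. I did not move the blue cup, ramekin or jar, and the gripper has let go of everything (about 33 s used).

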